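# Seat the keyed shaft in the drive test stand

## Robot

A 6-joint arm with a two-finger parallel gripper is mounted at the origin on the work surface. World frame = base frame: x ahead of the robot, y to its left, z up, the work surface at z = 0. Lengths are in m, angles in rad, forces in N, time in s.
With the tool pointing down it reaches from about 0.35 to 0.975 m from the base axis. Payload 4.9 kg.
Tool frame: the origin (TCP) lies on the centre line of the jaws, within the pads' length; the fingertips stand 22 mm ahead of it and the grasp point (between the pads) lies 3 mm ahead of it; z points along the fingers, y is the line along which they close (so a half turn about z gives the same grasp; the last joint's range is limited). The gripper opens to 85 mm and grips with 20 to 120 N. Pads are 22 mm wide; open, the fingers measure 114 mm over their backs; the gripper's body (76 mm by 85 mm) begins 54 mm behind the grasp point. The pads swing forward as they close: fully open they stand 13 mm farther back than shut.
Start: joints at [1.166, 0.053, 1.613, -0, 1.476, -0.119], TCP at [0.176, 0.6, 0.253] pointing down, gripper open.
Joint ranges: [-3.01, 3.01], [-1.01, 2.22], [0.06, 2.58], [-1.02, 4.17], [0.09, 2.62], [-3.14, 3.14]. Speed limits (rad/s): [2.57, 2.57, 3.14, 3.14, 3.14, 3.14].

## Interface

Orientations are given as a 3x3 rotation matrix whose columns are the frame's x, y, z axes.
In Python, from station import robot gives the robot as it stands.
- The arm moves only by the shell command python3 -m jog 'ROWS' [FORCE]. ROWS is JSON, a list of rows, each a list of 7 numbers: the shift along the tool's x, y, z in mm, then the turn, a rotation vector about the tool's x, y, z in degrees, then the finger opening in mm, from 0 to 85.4. In form: [[x, y, z, rx, ry, rz, jaw], ...]. A call has 1 to 5 rows; each row shifts and turns the commanded pose from where the row before left it, along the tool's axes as they then stand; what a row does not reach is not made up. A row lasts 1/8 s, in which the tool goes at most 62.5 mm and 10.7 degrees, less where a joint would pass 70% of its speed; a pose out of reach is approached as far as the arm can. A call with a gripper value outside its range is refused whole. The fingers move at their own pace and stop on an object; FORCE is the grip in N (left out, the last holds). Time passes only in rows, so rows that do not move let the fingers close. It gives the time, the measured TCP pose, the force, the opening and the grip force at its end, in the units of the state.
- robot.get_obs(): the state, without advancing time (a new reading comes with each control period).
- robot.snapshot(name): name is "scene" or "top" or "wrist"; returns a dict with "frame" (480x640x3 uint8, red, green, blue), "depth" (480x640 float32, m along the optical axis (not along the pixel's ray), 0 where there is no reading), "fovy" (degrees; the focal length in pixels is half the picture's height over the tangent of half this angle, whatever the lens; pixels are square), "cx", "cy" (the principal point, pixels), "k1" (the pictures are not rectified: a ray, as slopes to the right and down, at radius r is drawn at 1 + k1 r^2 times it, then the intrinsics apply), "R" (3x3) and "t" (3): a world point X has camera coordinates R X + t. Camera axes: x right, y down, z forward; pixel columns grow to the right and rows downward; lengths in m; the calibration is good to about 2 mm. A picture is of the moment at which its call begins.
- robot.finish_job(): hands the job in; it is judged then, once.
The state is a dict: "time": time; "qpos": joint angles; "joint_vel": joint speeds; "joint_efforts": joint torques, N m; "tcp_pos": TCP position; "eef_rot": TCP orientation; "ft_force": force on the tool from outside, world axes, zero at the start; "torque": the same for the moment, N m; "gripper_width": finger opening in m; "grasp_force": force on a finger pad.
Only numpy, scipy, OpenCV 4.12 (cv2) and the standard library are available. Lean on these libraries where they do the work, as an engineer would, in place of code of your own. Each camera call takes 0.05 s, during which the arm holds its last target. There are 200 camera calls.

## Task

On the test stand, turn the black knob counter-clockwise past its click so that the guard swings clear of the hub and stays open. Then take the keyed shaft (rectangular head) from the rack, push it into the hub, turning it until the key slips into the keyway, and push it fully home with its collar on the hub; finish while still gripping it and keeping it pressed down against the spring. Leave everything else on the bench where it is.

Things in the scene. Friction and masses are not known exactly. Their poses are not given: they have to be found in the camera images.
- stand: grey test stand, fixed, base 120 (x) x 200 (y) x 20 mm; origin on the bench under the hub's axis; the knob's axis is 85 mm along its +y, its spring strut beyond it (below 60 mm). The steel hub, 52 mm across, is braked: it does not turn under a twist below about 1.5 N m. At the start the guard's disc covers the hub's mouth
- hub_mouth (a point): centre of the hub's top face, 60 mm above the bench. The bore goes straight down, 18 mm in diameter, with one keyway 8 mm wide that reaches 15 mm from the axis and runs the whole depth. This frame's x axis points from the bore's centre to the keyway, z up
- knob_grip (a point): grip point of the black knob, on its upright turning axis, 94 mm above the bench. The knob is a bar 46 mm long, 14 mm thick, from 71 to 107 mm above the bench. The frame turns with it, z up: the bar's length lies along this frame's x axis turned -0.6 rad about z; the guard arm lies below it along -y
- guard (a joint): angle (rad) of knob and guard (flat arm 24 mm wide, top 68 mm above the bench, with a 46 mm disc 85 mm out). 0 = shut over the hub; grows counter-clockwise seen from above to a stop at 1.25. An over-centre spring pushes it back (about 0.1 N m) up to 0.62, then clicks over and pushes it on to 1.25, where it stays
- shaft_head (a point): centre of the head of the keyed steel shaft, upright in one of the rack's two holes. The head is a dark block 40 (x) x 22 (y) x 33 (z) mm, to be gripped across its 22 mm. Under it is a collar 34 mm across, its underside 21.5 mm below this point. A small nose on the collar marks the key's side, this frame's +x; z up. About 130 g
- shaft_tip (a point): chamfered tip of the same shaft, 53.5 mm straight below the head's centre, same axes. The 16 mm round shaft runs 32 mm from here up to the collar; its lowest 14 mm are plain and enter the bore at any angle; on the 18 mm above, a key 6 mm wide sticks out along +x to 13 mm from the axis
- rack: fixed grey block 150 x 70 x 30 mm with two holes 13 mm deep, 17 mm wide, at x = -40 and +40 mm; origin under its centre. Shaft tip stands 17 mm above the bench
- plunger (a joint): travel of the sprung brass plunger in the hub's bore, m: 0 = up, its top 25 mm below the hub's face; 0.007 = pushed down by a shaft that is fully home with its collar on the hub (about 7 N; it needs about 2.5 N to start, so it lifts a shaft that is let go)
- pin: a plain keyless steel pin in the other rack hole, told from the shaft by its round head (28 mm across) with no nose on its collar, 58 mm tall; origin at its foot
- pulley: spare aluminium belt pulley lying flat, 56 mm across, 20 mm tall; origin under its centre
- collar: small steel ring lying flat, 32 mm across, 12 mm tall; origin under its centre
- screwdriver: screwdriver lying on the bench; origin under its middle
- jar: small clear lidded jar, 56 mm across, 70 mm tall; origin under its centre
- tray: grey divided parts tray 100 x 140 x 30 mm; origin under its centre
- drive: opened black motor drive with a green circuit board on top, 100 x 170 mm, about 97 mm tall; origin under its centre
- board: loose green circuit board lying flat, 60 x 90 mm, about 16 mm tall with its parts; origin under its centre
Mind the look-alikes: they are no part of the job. Leave any orange or red look-alike of the part that bears shaft_head alone.

How it is judged:
By the outcome, as a careful person would: the job done as asked, in the order asked, and still so for the second after the job is handed in, while the arm keeps its last pose, push and grip.
It also fails if it takes over 51 s, if anything falls off the work surface, if the arm or the gripper's body presses on something with over 40 N, if the wrist force passes 120 N, or if a joint passes its speed limit or range.

## Working session

There is one attempt and no reset: what is moved stays moved. The work goes in short steps, Python scripts to look and compute and a shell command to move; the robot and the scene stay as the last step left them, time stands still between calls to the robot, and variables do not carry over. Pictures are saved under pics/ and viewed, at most 10 in all, crops included, and the job is handed in when it is done.

```bash
mkdir -p pics; ls
cat > h.py <<'E'
import numpy as np,cv2,pickle
from station import robot
def snap(n,f):
    s=robot.snapshot(n); pickle.dump(s,open(f+'.pkl','wb')); cv2.imwrite(f'pics/{f}.png',s['frame'][:,:,::-1]); return s
def load(f): return pickle.load(open(f+'.pkl','rb'))
def K(s):
    f=240/np.tan(np.radians(s['fovy'])/2); return np.array([[f,0,s['cx']],[0,f,s['cy']],[0,0,1.]]),np.array([s['k1'],0,0,0,0.])
def ray(s,uv):
    k,d=K(s); p=cv2.undistortPointsIter(np.array(uv,float).reshape(-1,1,2),k,d,None,None,(3,50,1e-9)).reshape(-1,2)
    v=np.c_[p,np.ones(len(p))]; return -s['R'].T@s['t'], v@s['R']
def onz(s,uv,z):
    c,v=ray(s,uv); return c+v*((z-c[2])/v[:,2])[:,None]
def bydepth(s,uv):
    c,v=ray(s,uv); uv=np.array(uv,int).reshape(-1,2); return c+v*s['depth'][uv[:,1],uv[:,0]][:,None]
def proj(s,X):
    k,d=K(s); return cv2.projectPoints(np.array(X,float).reshape(-1,1,3),cv2.Rodrigues(np.array(s['R']))[0],np.array(s['t'],float),k,d)[0].reshape(-1,2)
E
python3 - <<'E'
from h import *
for n in('top','scene'):
    s=snap(n,n+'0'); print(n,s['fovy'],s['k1'],-s['R'].T@s['t'],s['R'][2])
print(robot.get_obs())
E
```

```text
pics
top 55.48950252622601 -0.09647910376623633 [ 0.38240682 -0.00613622  1.10397227] [ 0.17180666 -0.00889774 -0.9850905 ]
scene 54.01591876773505 0.041936024043110275 [1.01525658 0.38129574 0.86622585] [-0.44794231 -0.42956182 -0.78410735]
{'time': 0.1, 'qpos': array([ 1.16599406e+00,  5.33043267e-02,  1.61418268e+00, -7.61105948e-06,
        1.47599510e+00, -1.19032864e-01]), 'joint_vel': array([ 0.00042779, -0.00128358, -0.00214187, -0.00129231, -0.00021547,
        0.00133876]), 'joint_efforts': array([-1.39425074e-04, -3.94908178e+01, -3.71361208e+01, -1.47468468e-04,
        3.92791568e-03, -1.11979256e-05]), 'tcp_pos': array([0.17599489, 0.59915416, 0.25216203]), 'eef_rot': array([[-9.59445172e-01,  2.81894340e-01, -7.37169483e-04],
       [ 2.81895221e-01,  9.59443619e-01, -1.73972614e-03],
       [ 2.16853604e-04, -1.87697640e-03, -9.99998215e-01]]), 'ft_force': array([ 0.61158826,  0.75637109, -0.17149375]), 'torque': array([ 0.00580876, -0.01269522,  0.01544445]), 'grasp_force': 0.0, 'gripper_width': 0.0857512748498211}
```

View pics/top0.png

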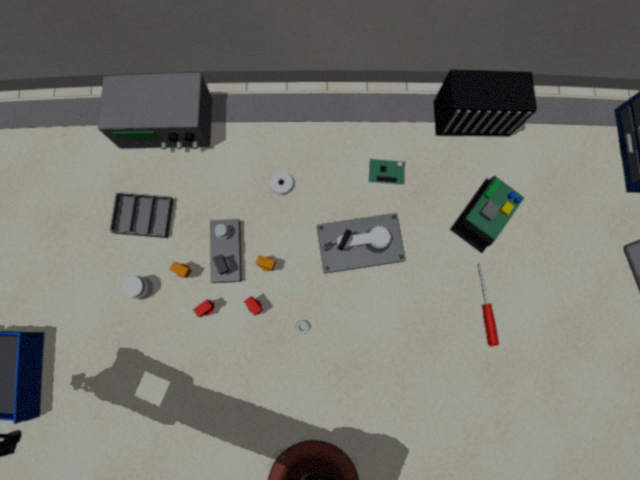

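View pics/scene0.png

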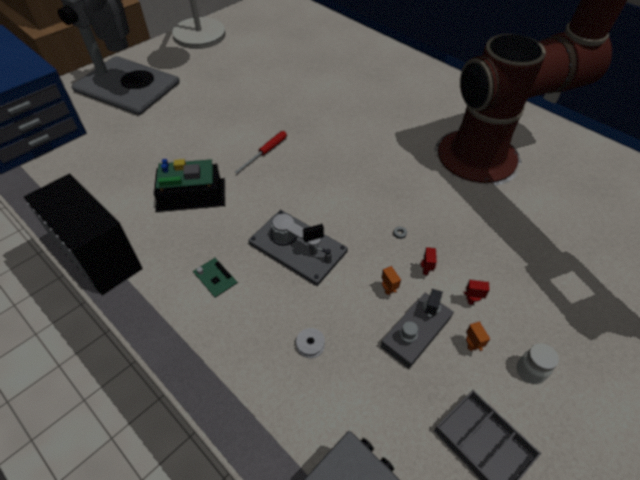

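The top view shows the stand around (361,242), with the knob at (345,240) and the guard disc at (378,238). The rack is at (226,251), with the round pin at (222,231) and the shaft head at (222,265). The orange and red look-alikes lie around it, and the scene view agrees.

Run:
```python
from h import *
s=load('top0')
print('knob',onz(s,[[345,239]],.107)[0],'disc',onz(s,[[378,237]],.068)[0],'shafthead',onz(s,[[222,265]],.087)[0],'pin',onz(s,[[222,231]],.075)[0])
print('dep',bydepth(s,[[345,239],[378,237],[222,265],[330,262]]))
print('stand corners',onz(s,[[318,224],[395,214],[404,260],[327,272]],.02))
print('rack',onz(s,[[211,221],[239,219],[242,280],[212,282]],.03))
sc=load('scene0')
print('scene knob',onz(sc,[[314,232]],.1)[0],'head',onz(sc,[[434,300]],.087)[0],'disc',onz(sc,[[284,224]],.068)[0])
```

```text
knob [ 0.55984678 -0.07352539  0.107     ] disc [ 0.5710796 -0.1527317  0.068    ] shafthead [0.50554694 0.20254809 0.087     ] pin [0.58581888 0.20730029 0.075     ]
dep [[ 0.55935788 -0.07333971  0.10974696]
 [ 0.57154927 -0.15309663  0.06542109]
 [ 0.50557597  0.20259728  0.08676027]
 [ 0.51993877 -0.04263609  0.01744106]]
stand corners [[ 0.6126701  -0.0144387   0.02      ]
 [ 0.6368229  -0.20305031  0.02      ]
 [ 0.52325102 -0.2207821   0.02      ]
 [ 0.49563505 -0.03513441  0.02      ]]
rack [[0.61951366 0.24418814 0.03      ]
 [0.62398572 0.17625539 0.03      ]
 [0.47664356 0.16581531 0.03      ]
 [0.47210675 0.23696706 0.03      ]]
scene knob [ 0.56553353 -0.0663811   0.1       ] head [0.51596915 0.20960068 0.087     ] disc [ 0.5773945  -0.14885859  0.068     ]
```

```bash
python3 -m jog '[[-45,-29,0,0,0,0,85],[-45,-29,0,0,0,0,85],[-45,-29,0,0,0,0,85],[-45,-29,0,0,0,0,85],[-45,-29,0,0,0,0,85]]' 60; python3 -m jog '[[-45,-29,0,0,0,0,85],[-45,-29,0,0,0,0,85],[-45,-29,0,0,0,0,85],[-45,-30,0,0,0,0,85],[-45,-30,0,0,0,0,85]]'
python3 - <<'E'
from h import *
s=snap('wrist','w1'); o=robot.get_obs(); c=-s['R'].T@s['t']; print(s['fovy'],s['k1'],c,s['R'][2],o['tcp_pos'],o['time'])
E=o['eef_rot'];print('cam in tool',E.T@(c-o['tcp_pos']),E.T@s['R'][2])
E
```

```text
time: 0.72
tcp_pos: [0.3519, 0.3955, 0.2529]
eef_rot: [[-0.959, 0.282, -0.0], [0.282, 0.959, -0.0], [0.0, -0.0, -1.0]]
ft_force: [1.1, 0.2, 0.3]
gripper_width: 0.0855
grasp_force: 0.0
time: 1.35
tcp_pos: [0.5263, 0.191, 0.2528]
eef_rot: [[-0.959, 0.282, -0.001], [0.282, 0.959, -0.0], [0.001, -0.0, -1.0]]
ft_force: [0.3, 1.1, -0.5]
gripper_width: 0.0849
grasp_force: 0.0
64.18464941347368 -0.02145230288333768 [0.44995358 0.21479949 0.37365715] [ 0.29785823 -0.08766671 -0.95057615] [0.529604   0.18641602 0.25278496] 1.4
cam in tool [ 0.08405409  0.00394968 -0.12115778] [-0.30742381  0.00462362  0.95156147]
```

View pics/w1.png

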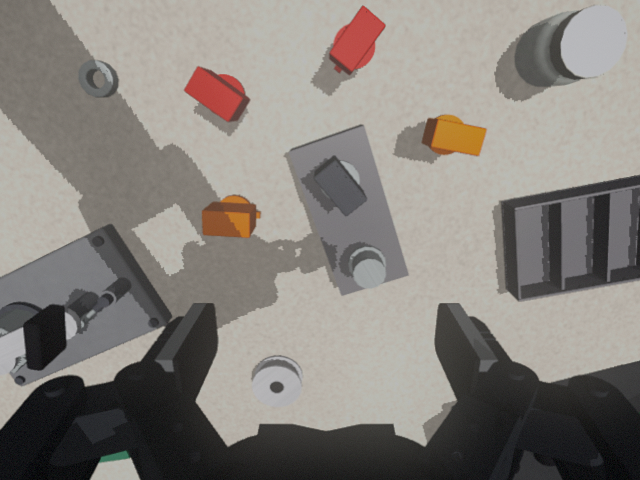

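The rack is centred in the wrist view. The dark head is at about (340,185), the pin at (368,265), and the knob bar at the left edge at (45,335). I'll measure the head's top face next and crop in to find the nose.

Run:
```python
from h import *
s=load('w1'); 
def pts(s,box):
    u0,v0,u1,v1=box; g=np.stack(np.meshgrid(np.arange(u0,u1),np.arange(v0,v1)),-1).reshape(-1,2)
    return g,bydepth(s,g)
g,P=pts(s,(285,130,410,235)); m=(P[:,2]>.081)&(P[:,2]<.093); print(m.sum(),P[m,2].mean())
im=np.zeros((480,640),np.uint8); im[g[m,1],g[m,0]]=255
n,l,st,ce=cv2.connectedComponentsWithStats(im); i=1+st[1:,4].argmax(); 
vu=np.argwhere(l==i)[:,::-1]; X=onz(s,vu,.087)[:,:2]; r=cv2.minAreaRect((X*1000).astype(np.float32)); print('head',r); b=cv2.boxPoints(r); print(b)
g,P=pts(s,(335,235,400,295)); m=(P[:,2]>.065)&(P[:,2]<.083);print('pin',np.median(P[m],0))
c=s['frame'][120:250,280:420,::-1]; cv2.imwrite('pics/w1c.png',cv2.resize(cv2.convertScaleAbs(c,alpha=1.6,beta=20),None,fx=5,fy=5,interpolation=cv2.INTER_CUBIC)[:600])
```

```text
1518 0.08703560643222122
head ((509.0965270996094, 208.4155731201172), (40.30897903442383, 22.161849975585938), 22.853185653686523)
[[486.2206  210.79926]
 [494.8276  190.37704]
 [531.9724  206.03189]
 [523.3655  226.4541 ]]
pin [0.58745694 0.21188832 0.0751736 ]
```

View pics/w1c.png

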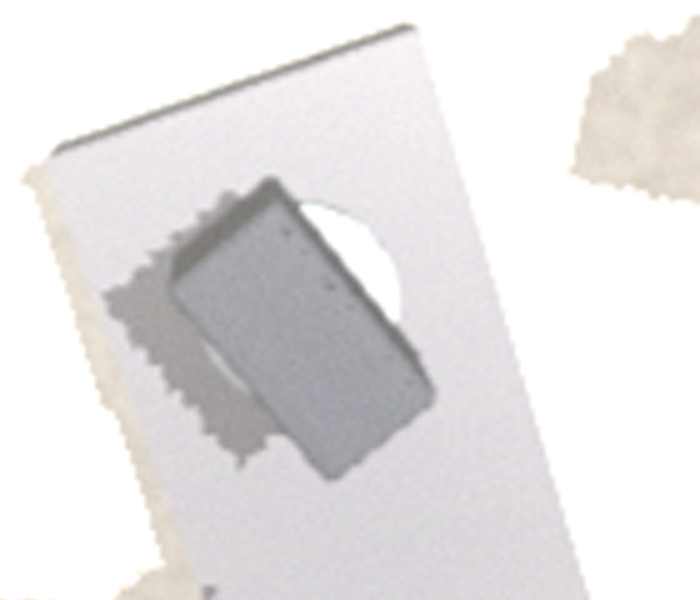

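```bash
python3 -m jog '[[-19,-53,0,0,0,0,85],[-24,-53,0,0,0,0,85],[-24,-53,0,0,0,0,85],[-24,-53,0,0,0,0,85],[-24,-53,0,0,0,0,85]]'; python3 -m jog '[[0,0,0,0,0,0,85]]'
python3 - <<'E'
from h import *
s=snap('wrist','w2')
a=load('scene0'); uv=proj(a,[.509,.208,.06])[0].astype(int);print(uv)
c=a['frame'][uv[1]-30:uv[1]+30,uv[0]-40:uv[0]+40,::-1]
c=cv2.resize(cv2.convertScaleAbs(c,alpha=1.5,beta=20),(640,480),interpolation=cv2.INTER_CUBIC)
cv2.imwrite('pics/w2both.png',np.hstack([cv2.resize(s['frame'][:,:,::-1],(480,360)),cv2.resize(c,(320,240))[:, :].repeat(1,0) if 0 else cv2.copyMakeBorder(cv2.resize(c,(320,240)),0,120,0,0,0)]))
E
```

```text
time: 2.02
tcp_pos: [0.561, -0.0956, 0.2529]
eef_rot: [[-0.959, 0.282, -0.0], [0.282, 0.959, 0.0], [0.0, 0.0, -1.0]]
ft_force: [0.3, 0.1, 0.6]
gripper_width: 0.0851
grasp_force: 0.0
time: 2.15
tcp_pos: [0.561, -0.0973, 0.2527]
eef_rot: [[-0.958, 0.287, -0.001], [0.287, 0.958, -0.0], [0.001, -0.001, -1.0]]
ft_force: [-0.3, 0.7, -0.2]
gripper_width: 0.085
grasp_force: 0.0
[432 304]
```

View pics/w2both.png

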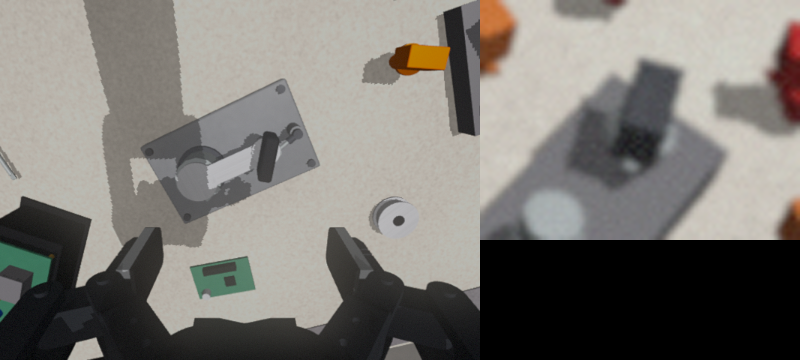

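The stand is at about (310,200) in full-resolution pixels. The knob bar is near (355,210) and the disc near (265,230). In the scene crop a bright nose shows under the head's +x end, so the shaft's yaw is about +23°.

```bash
cat >> h.py <<'E'
def rect(s,box,z0,z1,z):
    u0,v0,u1,v1=box; g=np.stack(np.meshgrid(np.arange(u0,u1),np.arange(v0,v1)),-1).reshape(-1,2); P=bydepth(s,g)
    m=(P[:,2]>z0)&(P[:,2]<z1); im=np.zeros((480,640),np.uint8); im[g[m,1],g[m,0]]=255
    n,l,st,ce=cv2.connectedComponentsWithStats(im); i=1+st[1:,4].argmax()
    vu=np.argwhere(l==i)[:,::-1]; X=onz(s,vu,z)[:,:2]*1000
    return cv2.minAreaRect(X.astype(np.float32)),P[m,2].mean(),cv2.minEnclosingCircle(X.astype(np.float32))
E
python3 - <<'E'
from h import *
s=load('w2')
print(rect(s,(300,150,420,270),.1,.115,.107)[:2])
print(rect(s,(200,150,420,290),.062,.073,.068))
print(rect(s,(150,80,450,320),.012,.026,.02)[:2])
E
```

```text
(((560.4126586914062, -72.51860046386719), (14.311059951782227, 46.33146667480469), 63.9483757019043), np.float64(0.10660318365415833))
(((571.6758422851562, -124.78982543945312), (46.44855880737305, 108.30125427246094), 3.4532270431518555), np.float64(0.06843333987726963), ((565.8649291992188, -124.17475128173828), 55.72527313232422))
(((567.4600830078125, -116.33509063720703), (119.67240905761719, 198.12857055664062), 8.414583206176758), np.float64(0.02026894104434494))
```

```bash
python3 -m jog '[[8,24,0,0,0,9.4,50],[0,0,50,0,0,0,50],[0,0,50,0,0,0,50],[0,0,0,0,0,0,50]]'
```

```text
time: 2.7
tcp_pos: [0.5567, -0.0663, 0.1482]
eef_rot: [[-0.901, 0.433, -0.01], [0.433, 0.901, 0.003], [0.011, -0.002, -1.0]]
ft_force: [0.8, -0.4, -0.6]
gripper_width: 0.0501
grasp_force: 0.0
```

```bash
python3 -m jog '[[0,0,0,0,0,0,50]]'; python3 -c "
from station import robot
import numpy as np
o=robot.get_obs();E=o['eef_rot'];print(o['tcp_pos'],E,1e3*E.T@(np.array([.5604,-.0725,.100])-o['tcp_pos']))"
```

```text
time: 2.82
tcp_pos: [0.5612, -0.0681, 0.1551]
eef_rot: [[-0.901, 0.434, 0.002], [0.434, 0.901, -0.0], [-0.002, 0.001, -1.0]]
ft_force: [0.6, -0.8, 0.5]
gripper_width: 0.0501
grasp_force: 0.0
[ 0.56120907 -0.06810142  0.15514873] [[-9.01012295e-01  4.33788434e-01  2.10712097e-03]
 [ 4.33788635e-01  9.01014580e-01 -3.84485095e-04]
 [-2.06533190e-03  5.67619331e-04 -9.99997706e-01]] [-1.06516847 -4.34545817 55.14858693]
```

```bash
python3 -m jog '[[-1,-3,30,0,0,0,50],[0,-1,25,0,0,0,50],[0,0,0,0,0,0,10],[0,0,0,0,0,0,10],[0,0,0,0,0,0,10]]' 60;  python3 -m jog '[[0,0,0,0,0,0,10]]'
```

```text
time: 3.45
tcp_pos: [0.5612, -0.0733, 0.1014]
eef_rot: [[-0.9, 0.435, 0.004], [0.435, 0.9, -0.001], [-0.004, 0.001, -1.0]]
ft_force: [-2.0, -0.3, 4.9]
gripper_width: 0.013
grasp_force: 60.6
time: 3.58
tcp_pos: [0.5612, -0.0733, 0.1014]
eef_rot: [[-0.9, 0.435, 0.004], [0.435, 0.9, -0.001], [-0.004, 0.001, -1.0]]
ft_force: [-1.3, -0.2, 7.0]
gripper_width: 0.0133
grasp_force: 60.8
```

Knob gripped. Next I turn it counter-clockwise, which is negative rz, by about 65°.

```bash
python3 -m jog '[[0,0,0,0,0,-10,10],[0,0,0,0,0,-10,10],[0,0,0,0,0,-10,10],[0,0,0,0,0,-10,10]]'; python3 -m jog '[[0,0,0,0,0,-10,10],[0,0,0,0,0,-10,10],[0,0,0,0,0,-6,10],[0,0,0,0,0,0,10]]'
```

```text
time: 4.08
tcp_pos: [0.5612, -0.0736, 0.1014]
eef_rot: [[-0.968, -0.251, 0.004], [-0.251, 0.968, -0.002], [-0.003, -0.003, -1.0]]
ft_force: [-1.1, -2.4, 6.5]
gripper_width: 0.0129
grasp_force: 60.7
time: 4.58
tcp_pos: [0.5613, -0.0738, 0.1014]
eef_rot: [[-0.763, -0.646, 0.004], [-0.646, 0.763, -0.002], [-0.002, -0.004, -1.0]]
ft_force: [-0.7, -2.6, 6.1]
gripper_width: 0.0132
grasp_force: 60.7
```

```bash
python3 -m jog '[[0,0,0,0,0,0,60],[0,0,0,0,0,0,60],[0,0,0,0,0,0,60],[0,0,-55,0,0,0,60],[0,0,-55,0,0,0,85]]'; python3 -m jog '[[20,-20,-30,0,0,0,85],[25,-25,0,0,0,0,85],[0,0,0,0,0,0,85],[0,0,0,0,0,0,85]]'
python3 - <<'E'
from h import *
o=robot.get_obs();print(o['tcp_pos'])
s=snap('wrist','w3')
E
```

```text
time: 5.2
tcp_pos: [0.5587, -0.0725, 0.2084]
eef_rot: [[-0.763, -0.646, -0.003], [-0.646, 0.763, 0.001], [0.001, 0.002, -1.0]]
ft_force: [1.1, 1.0, -0.4]
gripper_width: 0.0762
grasp_force: 0.0
time: 5.7
tcp_pos: [0.5539, -0.1358, 0.2376]
eef_rot: [[-0.764, -0.646, -0.001], [-0.646, 0.764, 0.001], [0.0, 0.001, -1.0]]
ft_force: [-0.5, -0.3, -0.7]
gripper_width: 0.0851
grasp_force: 0.0
[ 0.55390537 -0.13579196  0.23758016]
```

View pics/w3.png

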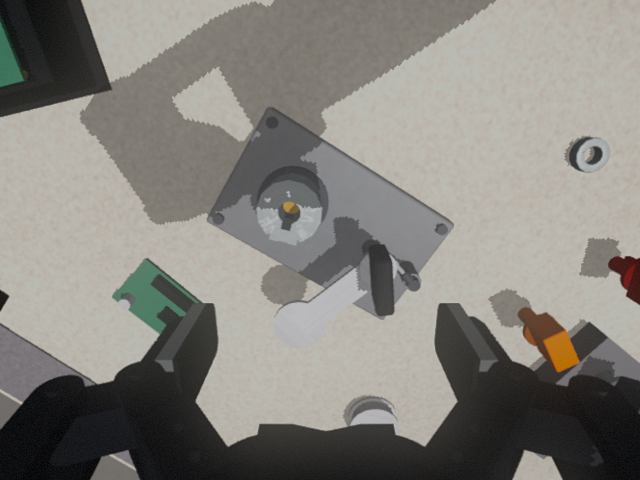

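The guard is swung clear, with its disc at (300,322). The hub is at about (290,210), with the brass plunger at (291,207) and the dark keyway slot near (286,227). I'll measure the hub centre and keyway.

Run:
```python
from h import *
s=load('w3')
r=rect(s,(250,160,335,255),.055,.066,.06); print(r)
u0,v0,u1,v1=250,160,335,255
g=np.stack(np.meshgrid(np.arange(u0,u1),np.arange(v0,v1)),-1).reshape(-1,2); P=bydepth(s,g)
im=np.zeros((480,640),np.uint8); m=(P[:,2]>.055)&(P[:,2]<.066); im[g[m,1],g[m,0]]=255
cs,_=cv2.findContours(im,cv2.RETR_CCOMP,cv2.CHAIN_APPROX_NONE)
for c in sorted(cs,key=cv2.contourArea)[-2:]:
    X=onz(s,c.reshape(-1,2),.06)[:,:2]*1000
    print(cv2.contourArea(c),cv2.fitEllipse(X.astype(np.float32)))
hole=sorted(cs,key=cv2.contourArea)[-2]
X=onz(s,hole.reshape(-1,2),.06)[:,:2]*1000
C=np.array([572.8,-156.6]);d=X-C;R=np.hypot(*d.T);a=np.degrees(np.arctan2(d[:,1],d[:,0]))
o=np.argsort(a);print(np.c_[a,R][o][::1].round(1).tolist())
# knob now
print(rect(s,(340,220,430,330),.1,.115,.107)[:2])
c=s['frame'][160:260,240:340,::-1]; cv2.imwrite('pics/hub.png',cv2.resize(cv2.convertScaleAbs(c,alpha=1.5,beta=10),(600,600),interpolation=cv2.INTER_CUBIC))
```

```text
(((574.0952758789062, -156.89328002929688), (52.9994010925293, 52.64836883544922), 25.885211944580078), np.float64(0.060099487844847), ((574.6174926757812, -156.00091552734375), 27.855087280273438))
446.5 ((575.515625, -156.03590393066406), (17.532854080200195, 23.43699836730957), 117.69574737548828)
3197.5 ((574.0780029296875, -156.8423614501953), (51.7797966003418, 53.073890686035156), 117.74288177490234)
[[-174.0, 7.8], [-166.2, 8.1], [-160.9, 7.8], [-153.9, 8.4], [-148.5, 8.2], [-142.9, 8.1], [-137.3, 8.1], [-131.7, 8.2], [-126.2, 8.3], [-121.0, 8.6], [-116.1, 8.9], [-108.8, 8.5], [-104.4, 9.0], [-96.9, 8.8], [-93.3, 9.4], [-86.3, 9.5], [-79.5, 9.8], [-73.1, 10.1], [-68.6, 9.9], [-63.9, 9.7], [-58.3, 10.3], [-53.6, 10.3], [-49.0, 10.3], [-43.9, 9.6], [-39.0, 9.7], [-34.3, 9.9], [-29.8, 10.2], [-23.7, 9.8], [-17.1, 9.6], [-13.2, 10.1], [-6.6, 10.0], [-3.4, 10.6], [-3.2, 9.4], [-0.5, 11.3], [2.0, 12.0], [4.3, 12.7], [5.4, 14.6], [6.3, 13.4], [7.1, 15.3], [11.3, 15.6], [14.0, 15.2], [17.9, 15.7], [20.7, 15.4], [23.7, 15.1], [26.7, 14.9], [30.2, 15.6], [33.2, 15.5], [36.2, 15.4], [39.3, 14.5], [42.8, 13.7], [43.1, 12.8], [43.4, 12.0], [43.8, 11.1], [44.2, 10.3], [49.6, 9.5], [55.8, 8.9], [60.7, 9.1], [67.9, 8.7], [72.4, 9.1], [79.8, 8.9], [87.5, 8.9], [91.8, 8.3], [99.7, 8.5], [107.1, 8.9], [112.2, 8.6], [117.7, 8.4], [123.4, 8.3], [129.1, 8.3], [134.9, 8.3], [141.6, 7.6], [147.5, 7.9], [153.0, 8.2], [160.8, 7.8], [169.2, 7.7], [177.7, 7.7]]
(((560.8343505859375, -74.4858627319336), (47.913291931152344, 14.232566833496094), 45.58430099487305), np.float64(0.10644772831754114))
```

View pics/hub.png

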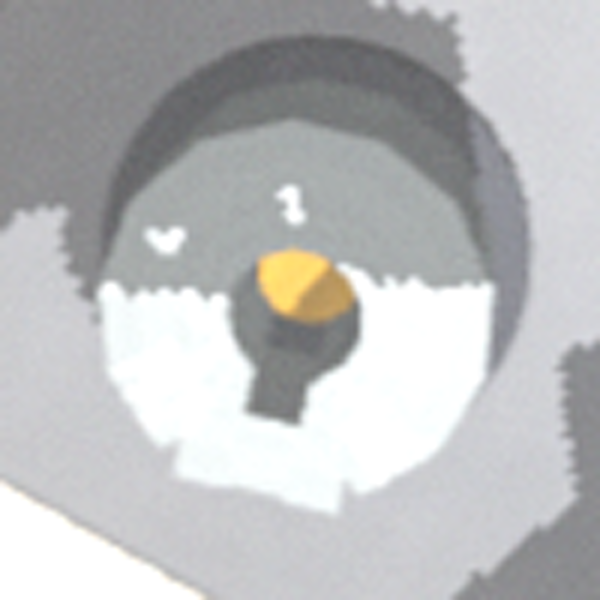

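The image shows the bore, plunger and keyway clearly. The numbers give a hub centre of about (573.8, -157.2) mm and a keyway yaw of about 28°. Next I go over the shaft and measure it again.

```bash
python3 -m jog '[[-27,42,0,0,0,0,85],[-27,42,0,0,0,0,85],[-27,42,0,0,0,0,85],[-27,42,0,0,0,0,85],[-27,42,0,0,0,0,60]]'; python3 -m jog '[[-27,42,0,0,0,0,50],[-27,40,0,0,0,0,50],[0,0,0,0,0,8.7,50],[0,0,0,0,0,8.7,50],[0,0,0,0,0,0,50]]'
python3 - <<'E'
from h import *
s=snap('wrist','w4');o=robot.get_obs();print(o['tcp_pos'],o['qpos'])
u,v=proj(s,[.509,.208,.087])[0].astype(int);print(u,v)
r=rect(s,(u-60,v-60,u+60,v+60),.081,.093,.087);print(r)
E=o['eef_rot'];print(1e3*E.T@(np.array([r[0][0][0]/1e3,r[0][0][1]/1e3,.08])-o['tcp_pos']),np.degrees(np.arctan2(E[1,1],E[0,1])))
E
```

```text
time: 6.38
tcp_pos: [0.5207, 0.1138, 0.2378]
eef_rot: [[-0.763, -0.647, -0.001], [-0.647, 0.763, 0.0], [0.0, 0.001, -1.0]]
ft_force: [0.7, 0.0, 0.9]
gripper_width: 0.0694
grasp_force: 0.0
time: 7.0
tcp_pos: [0.5093, 0.2097, 0.2378]
eef_rot: [[-0.92, -0.391, -0.001], [-0.391, 0.92, -0.0], [0.001, 0.0, -1.0]]
ft_force: [0.0, -0.4, -0.0]
gripper_width: 0.05
grasp_force: 0.0
[0.509392   0.20939024 0.23783933] [ 2.54812251e-01 -1.14244265e-01  1.80210757e+00  1.16990903e-04
  1.45456895e+00 -1.71805213e+00]
322 218
(((508.8994445800781, 207.9216766357422), (40.64909744262695, 21.78241539001465), 22.993715286254883), np.float64(0.08703081672560094), ((509.1192932128906, 208.03953552246094), 22.510957717895508))
[  0.89954271  -1.19630751 157.83983166] 113.03601675767105
```

```bash
python3 -m jog '[[1,-1,50,0,0,0,50],[0,0,50,0,0,0,50],[0,0,40,0,0,0,50],[0,0,18,0,0,0,50],[0,0,0,0,0,0,50]]'; python3 -m jog '[[0,0,0,0,0,0,15],[0,0,0,0,0,0,15],[0,0,0,0,0,0,15],[0,0,0,0,0,0,15]]' 70
```

```text
time: 7.68
tcp_pos: [0.5087, 0.2073, 0.0794]
eef_rot: [[-0.921, -0.389, -0.002], [-0.389, 0.921, -0.001], [0.002, 0.0, -1.0]]
ft_force: [-0.2, -0.1, 0.4]
gripper_width: 0.0499
grasp_force: 0.0
time: 8.18
tcp_pos: [0.5112, 0.208, 0.0829]
eef_rot: [[-0.922, -0.388, 0.004], [-0.388, 0.922, 0.001], [-0.005, -0.001, -1.0]]
ft_force: [0.0, -0.8, 6.5]
gripper_width: 0.0206
grasp_force: 69.5
```

```bash
python3 -m jog '[[0,0,-10,0,0,0,15],[0,0,-45,0,0,0,15],[0,0,-45,0,0,0,15],[0,0,0,0,0,0,15]]'
python3 - <<'E'
from h import *
s=snap('wrist','w5');o=robot.get_obs();print(o['tcp_pos'],o['qpos'],o['gripper_width'])
print(proj(s,[o['tcp_pos'],o['tcp_pos']-[0,0,.066]]))
E=o['eef_rot'];d=np.array([.5738,-.1572,.15])-o['tcp_pos'];print(E,1e3*E.T@d,np.degrees(np.arctan2(E[1,1],E[0,1])))
E
```

```text
time: 8.68
tcp_pos: [0.5116, 0.2081, 0.1855]
eef_rot: [[-0.922, -0.388, 0.008], [-0.388, 0.922, 0.002], [-0.008, -0.001, -1.0]]
ft_force: [0.4, 0.1, -1.6]
gripper_width: 0.021
grasp_force: 70.4
[0.51010545 0.20762309 0.18248909] [ 2.51432556e-01 -7.19924996e-02  1.85725102e+00 -6.05195087e-05
  1.35310512e+00 -1.71777978e+00] 0.020861863644721253
[[323.24299992 326.58552977]
 [324.30385593 258.23360371]]
[[-9.21666635e-01 -3.87970025e-01  3.14218224e-03]
 [-3.87969671e-01  9.21671838e-01  7.46117954e-04]
 [-3.18553228e-03 -5.31399385e-04 -9.99994785e-01]] [  82.93864551 -360.9414804    32.41686292] 112.8282506502619
```

View pics/w5.png

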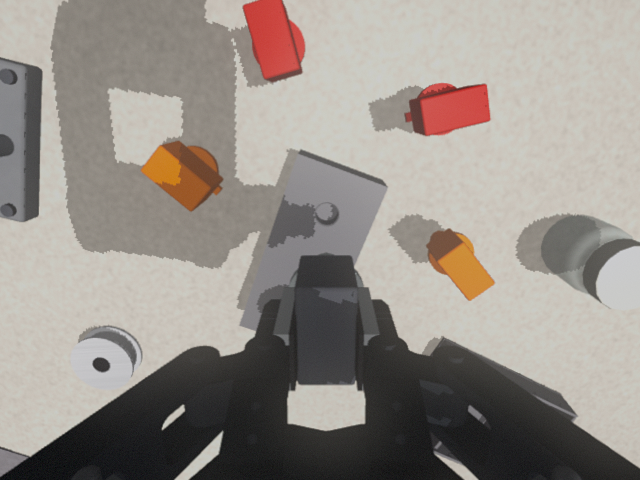

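The shaft is held upright between the pads, with its head at about (327,330) and the collar just visible at (330,265). The rack hole at (326,213) is empty. Now I raise it a little and carry it over the hub, clearing the knob.

```bash
python3 -m jog '[[0,-20,-25,0,0,0,15],[14,-55,0,0,0,0,15],[14,-55,0,0,0,0,15],[14,-55,0,0,0,0,15],[14,-55,0,0,0,0,15]]'; python3 -m jog '[[14,-55,0,0,0,0,15],[13,-55,0,0,0,0,15],[0,-11,0,0,0,-5,15],[0,0,0,0,0,0,15],[0,0,0,0,0,0,15]]'
python3 - <<'E'
from h import *
s=snap('wrist','w6');o=robot.get_obs();print(o['tcp_pos'],o['ft_force'])
T=o['tcp_pos'];E=o['eef_rot'];print(E)
for dz in(.0,.002,.004,.006):
  pass
u,v=proj(s,T)[0].astype(int)
g=np.stack(np.meshgrid(np.arange(u-45,u+45),np.arange(v-80,v+80)),-1).reshape(-1,2); P=(bydepth(s,g)-T)@E*1e3
m=(abs(P[:,1])<9)&(P[:,2]>-9)&(P[:,2]<3)&(abs(P[:,0])<30);Q=P[m];print(m.sum(),np.median(Q,0),Q.min(0),Q.max(0),np.percentile(Q,[2,98],axis=0))
d=np.array([.5738,-.1572,.150])-T;print(1e3*E.T@d,np.degrees(np.arctan2(E[1,1],E[0,1]))-90)
E
```

```text
time: 9.35
tcp_pos: [0.5493, -0.0369, 0.2027]
eef_rot: [[-0.922, -0.388, -0.005], [-0.388, 0.922, 0.001], [0.004, 0.003, -1.0]]
ft_force: [1.4, -0.0, -0.7]
gripper_width: 0.0209
grasp_force: 70.3
time: 9.98
tcp_pos: [0.572, -0.1564, 0.2037]
eef_rot: [[-0.885, -0.466, -0.003], [-0.466, 0.885, 0.001], [0.002, 0.003, -1.0]]
ft_force: [0.3, 0.3, -1.4]
gripper_width: 0.0206
grasp_force: 70.3
[ 0.57226725 -0.15628446  0.20419278] [-0.1478199   0.6623     -1.90921698]
[[-8.84267816e-01 -4.66975877e-01 -1.98994338e-03]
 [-4.66978287e-01  8.84268251e-01  9.68892649e-04]
 [ 1.30719426e-03  1.78602094e-03 -9.99997551e-01]]
5360 [ 4.33359891  0.0465341  -3.64256761] [-19.40453606  -8.99983525  -5.7589962 ] [22.12323205  8.99400729  2.99642513] [[-17.45774133  -8.62897803  -4.86979169]
 [ 21.25829422   8.63943199   1.39873442]]
[-0.99866423 -1.62212388 54.18871299] 27.838220809230805
```

```bash
python3 -m jog '[[-3,-1.5,35,0,0,0,15],[0,0,35,0,0,0,15],[0,0,0,0,0,0,15],[0,0,0,0,0,0,15]]'; python3 -m jog '[[0,0,6,0,0,0,15],[0,0,6,0,0,0,15],[0,0,4,0,0,0,15],[0,0,0,0,0,0,15]]'
```

```text
time: 10.52
tcp_pos: [0.5769, -0.157, 0.1366]
eef_rot: [[-0.884, -0.467, 0.001], [-0.467, 0.884, -0.001], [-0.001, -0.001, -1.0]]
ft_force: [0.3, -0.6, -1.1]
gripper_width: 0.0209
grasp_force: 70.3
time: 11.02
tcp_pos: [0.5759, -0.1572, 0.1192]
eef_rot: [[-0.884, -0.467, -0.001], [-0.467, 0.884, 0.0], [0.001, 0.001, -1.0]]
ft_force: [-2.0, 0.2, 0.2]
gripper_width: 0.0208
grasp_force: 70.6
```

```bash
python3 -m jog '[[0,0,5,0,0,0,15],[0,0,4,0,0,0,15],[0,0,4,0,0,0,15],[0,0,0,0,0,0,15],[0,0,0,0,0,0,15]]'
```

```text
time: 11.65
tcp_pos: [0.5758, -0.1572, 0.1055]
eef_rot: [[-0.884, -0.467, -0.001], [-0.467, 0.884, 0.0], [0.001, 0.001, -1.0]]
ft_force: [-2.2, 0.7, -2.7]
gripper_width: 0.0206
grasp_force: 70.4
```

```bash
python3 -m jog '[[0,0,4,0,0,0,15],[0,0,4,0,0,0,15],[0,0,3,0,0,0,15],[0,0,0,0,0,0,15],[0,0,0,0,0,0,15]]';python3 -m jog '[[0,0,3,0,0,0,15],[0,0,3,0,0,0,15],[0,0,0,0,0,0,15],[0,0,0,0,0,0,15]]'
```

```text
time: 12.28
tcp_pos: [0.576, -0.1573, 0.0965]
eef_rot: [[-0.884, -0.467, -0.001], [-0.467, 0.884, 0.0], [0.001, 0.001, -1.0]]
ft_force: [-6.1, 1.7, 6.2]
gripper_width: 0.021
grasp_force: 71.6
time: 12.78
tcp_pos: [0.5763, -0.1573, 0.094]
eef_rot: [[-0.884, -0.467, -0.002], [-0.467, 0.884, 0.001], [0.002, 0.002, -1.0]]
ft_force: [-15.3, 5.8, 22.5]
gripper_width: 0.0207
grasp_force: 73.7
```

```bash
python3 -m jog '[[2,0,0,0,0,0,15],[0,0,2,0,0,0,15],[0,0,0,0,0,0,15],[0,0,0,0,0,0,15]]'
python3 - <<'E'
from h import *
s=snap('scene','s9')
u,v=proj(s,[.574,-.13,.07])[0].astype(int)
c=s['frame'][v-75:v+75,u-100:u+100,::-1];cv2.imwrite('pics/s9c.png',cv2.resize(cv2.convertScaleAbs(c,alpha=1.4,beta=15),(800,600),interpolation=cv2.INTER_CUBIC))
E
```

```text
time: 13.28
tcp_pos: [0.5762, -0.1574, 0.0939]
eef_rot: [[-0.884, -0.467, 0.001], [-0.467, 0.884, 0.002], [-0.002, 0.001, -1.0]]
ft_force: [-14.6, 10.0, 27.5]
gripper_width: 0.0209
grasp_force: 74.7
```

View pics/s9c.png

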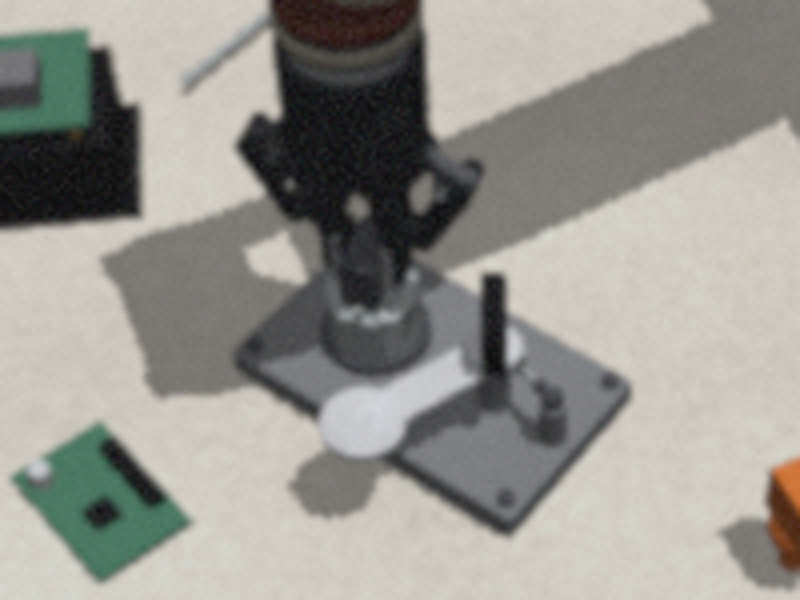

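The shaft is seated in the hub with its collar on the face, and the guard is open, with its disc well clear. Another 5 N of push moved it only 0.1 mm, so it is fully home, and I'm handing in.

```bash
python3 -c "
from station import robot
print(robot.finish_job())"
```

```text
the job is handed in; nothing more can be done
None
```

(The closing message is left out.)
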